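Refit the roller of a bench stock stand

TASK

Lay the short steel roller from its cradle on the wooden saddle between the two ears of the stand, then thread the wooden-handled axle from its rack through one ear, the roller and the other ear, from either side, until its collar is fully home against the ear. Let go, and leave everything else on the bench where it is.

Things in the scene. Friction and masses are not known exactly. Their poses are not given: they have to be found in the camera images.
- stand: roller stand, fixed: dark steel base plate 100 x 100 x 10 mm, two upright steel ears (44 mm wide, 8 mm thick, 93 mm high) with a wooden V saddle between. Origin at the centre of its underside, z up, y along the axis of the two 16 mm ear holes, whose centres are 75 mm above the bench. Ears at y = 31 to 39 and -39 to -31 mm (62 mm gap)
- stand_mid (a point): point on the hole axis midway between the ears, 75 mm above the bench, where the roller's middle belongs (axes as the stand). The saddle (40 mm long, 19 mm to either side, no higher than 16 mm below this point) carries the 44 mm roller with its bore in line with the ear holes
- ear_left (a point): centre of the ear hole on the outer face of the ear at the stand's +y side (39 mm from stand_mid)
- ear_right (a point): centre of the ear hole on the outer face of the ear at the stand's -y side (39 mm from stand_mid)
- roller: the stand's roller, loose: thick dark steel tube 44 mm in diameter, 54 mm long, through bore 18 mm, 0.26 to 0.49 kg. Lies level in a wooden cradle, its axis 50 mm above the bench. Origin at the middle of the tube, y along its axis (it may have turned about that axis; both ends are alike)
- cradle: wooden cradle under the roller at the start, fixed: board 75 x 85 x 12 mm with the same V saddle as the stand, y along the roller's axis, origin at the centre of its underside, nothing higher than 34 mm. Cradle and rack may each be on either side of the stand
- axle: the axle, loose, 0.1 to 0.2 kg: round steel shank 12 mm thick, 100 mm long (last 12 mm tapers to 6 mm), collar 26 mm wide, 5 mm thick, wooden handle 45 long, 14 wide, 22 mm tall. Origin on its axis at the shoulder (shank meets collar); y along the shank to the tip, z up. Collar at y = -5 to 0, handle at -50 to -5 mm, flat sides facing x. Lies level in the rack, axis 36 mm above the bench; lifts straight up
- axle_tip (a point): the tip of the axle's shank, on its axis, 100 mm from the shoulder
- rack: wooden rack under the axle at the start, fixed: board 50 x 110 x 12 mm with two notched posts, nothing higher than 37 mm, y along the axle, origin at the centre of its underside. The handle overhangs its -y end, free to be gripped
- shoe_a: bystander, to be left alone: horseshoe about 120 x 130 x 10 mm, flat on the bench nearest the robot, origin at its middle on the bench
- shoe_b: bystander, to be left alone: larger horseshoe, 130 x 140 x 10 mm, flat on the bench far right, origin at its middle on the bench
- spare_roller: bystander, to be left alone: spare roller of the same 44 mm diameter but 90 mm long, too long for the stand, standing on end; origin at the centre of its underside
- drift: bystander, to be left alone: short dark round steel punch with a flat tail, 18 mm thick, 120 mm long, lying on the bench at the far side; origin on the bench
- hammer: bystander, to be left alone: wooden-handled hammer, 320 mm long, lying on the left; origin on the bench beneath it
- tin: bystander, to be left alone: upright tin can, 80 mm diameter, 110 mm high; origin at the centre of its underside
- rasp: bystander, to be left alone: rasp with a round wooden handle, about 410 mm long, lying on the right; origin on the bench below it
Things that resemble listed ones, but are neither listed nor needed, are in the scene too. Leave any yellow look-alike of the roller alone.

How it is judged:
By the outcome, as a careful person would: the job done as asked, in the order asked, and still so for the second after the job is handed in, with the robot touching nothing.
It also fails if it takes over 67 s, if anything falls off the work surface, if the arm or the gripper's body presses on something with over 40 N, if the wrist force passes 120 N, or if a joint passes its speed limit or range.

ROBOT

A 7-joint arm with a two-finger parallel gripper is mounted at the origin on the work surface. World frame = base frame: x ahead of the robot, y to its left, z up, the work surface at z = 0. Lengths are in m, angles in rad, forces in N, time in s.
With the tool pointing down it reaches from about 0.35 to 0.9 m from the base axis. Payload 19.9 kg.
Tool frame: the origin (TCP) lies between the finger pads; the fingertips stand 19 mm ahead of it and the grasp point (between the pads) is the TCP; z points along the fingers, y is the line along which they close (so a half turn about z gives the same grasp; the last joint's range is limited). The gripper opens to 94 mm and grips with 3 to 60 N. Pads are 16 mm wide; open, the fingers measure 119 mm over their backs; the gripper's body (75 mm by 177 mm) begins 78 mm behind the grasp point.
Start: joints at [1.117, 0.417, -0.01, 1.614, 0.005, 1.111, -0.053], TCP at [0.25, -0.573, 0.224] pointing down, gripper open.
Joint ranges: [-2.81, 2.81], [-0.39, 2.02], [-1.27, 1.25], [0.06, 2.57], [-1.19, 4.33], [0.19, 2], [-2.82, 2.82]. Speed limits (rad/s): [1.89, 1.89, 2.39, 2.39, 3.01, 3.01, 3.01].

INTERFACE

Orientations are given as a 3x3 rotation matrix whose columns are the frame's x, y, z axes.
In Python, from rig import robot gives the robot as it stands. Calls block until the motion is done:
- robot.move_ptp(position, orientation): joint-space move of the TCP to a pose.
- robot.move_linear(position, velocity=0.15, frame=None, threshold=None): straight line of the TCP; frame=None keeps the orientation; velocity is the mean speed in m/s. With threshold (N) it stops when the force on the tool has changed by that much, and returns True; else False.
- robot.goto_joints(angles): joint-space move.
- robot.gripper_to(opening): finger opening in m; the grip force is fixed at half the most; returns when the fingers have stopped.
- robot.pause(seconds).
- robot.ik(position, orientation): joint angles nearest the present ones, or None.
- robot.get_state(): the state.
- robot.grab_frame(name): name is "scene" or "top"; returns the picture (420x560x3 uint8, red, green, blue); there is no depth.
- robot.camera_info(name): a dict with "fx", "fy", "cx", "cy" (pixels), "dist" ([k1, k2, p1, p2, k3] as OpenCV has them; the pictures are not rectified), "rvec" (rotation vector, rad) and "tvec" (3), from world to camera coordinates, as OpenCV has them. Camera axes: x right, y down, z forward; pixel columns grow to the right and rows downward; lengths in m; the calibration is good to about 2 mm. A picture is of the moment at which its call begins. camera_info takes no time and is no camera call.
A pose or a line that the arm cannot do raises robot.PlanningError and nothing moves.
- robot.sign_off(): hands the job in; it is judged then, once.
The state is a dict: "time": time; "qpos": joint angles; "joint_vel": joint speeds; "effort": joint torques, N m; "ee_pos": TCP position; "tool_rot": TCP orientation; "force": force on the tool from outside, world axes, zero at the start; "moment": the same for the moment, N m; "opening": finger opening in m; "grasp_force": force on a finger pad.
Only numpy, scipy, OpenCV 4.12 (cv2) and the standard library are available. Lean on these libraries where they do the work, as an engineer would, in place of code of your own. Each camera call takes 0.05 s, during which the arm holds its last target. There are 200 camera calls.

## Working session

There is one attempt and no reset: what is moved stays moved. The work goes in short steps, each a Python script; the robot and the scene stay as the last script left them, time stands still between calls to the robot, and variables do not carry over. Pictures are saved under pics/ and viewed, at most 10 in all, crops included, and the job is handed in when it is done.

```bash
mkdir -p pics; ls
cat > h.py <<'E'
from rig import robot
import numpy as np, cv2
def cam(n):
    c=robot.camera_info(n); K=np.array([[c['fx'],0,c['cx']],[0,c['fy'],c['cy']],[0,0,1.]])
    return K,np.array(c['dist'],float),cv2.Rodrigues(np.array(c['rvec'],float))[0],np.array(c['tvec'],float).ravel()
def ray(n,px):
    K,d,R,t=cam(n); u=cv2.undistortPoints(np.array(px,float).reshape(-1,1,2),K,d).reshape(-1,2)
    return -R.T@t, np.c_[u,np.ones(len(u))]@R
def onz(n,px,z):
    o,d=ray(n,px); return o+d*((z-o[2])/d[:,2])[:,None]
def proj(n,P):
    K,d,R,t=cam(n); return cv2.projectPoints(np.array(P,float).reshape(-1,3),cv2.Rodrigues(R)[0],t,K,d)[0].reshape(-1,2)
def tri(p1,p2,a='scene',b='top'):
    o1,d1=ray(a,p1);o2,d2=ray(b,p2);d1=d1[0];d2=d2[0]
    s=np.linalg.lstsq(np.c_[d1,-d2],o2-o1,rcond=None)[0];A=o1+d1*s[0];B=o2+d2*s[1]
    return (A+B)/2,np.linalg.norm(A-B)
def save(n,f):
    im=robot.grab_frame(n); cv2.imwrite('pics/'+f,im[:,:,::-1]); return im
E
python3 - <<'E'
from h import *
for n in('scene','top'):
    im=save(n,n+'0.png'); K,d,R,t=cam(n); print(n,K[0,0],-R.T@t,R[2],d)
print(robot.get_state())
E
```

```text
pics
scene 495.51420666370205 [ 1.06383993 -0.98934243  0.91108986] [-0.36343853  0.7121561  -0.60062144] [-0.02186954  0.          0.          0.          0.        ]
top 421.3145506721931 [ 0.44282912 -0.00718115  1.22035589] [ 0.10211241  0.02002063 -0.99457138] [0.0198529 0.        0.        0.        0.       ]
{'time': 0.1, 'qpos': array([ 1.11751955,  0.41790078, -0.01030243,  1.61411837,  0.00475837,
        1.11072136, -0.05298806]), 'joint_vel': array([ 1.03596376e-03, -1.51953643e-03,  7.13896986e-05, -6.02212617e-04,
       -4.25235770e-04, -8.37920252e-05,  8.76196234e-04]), 'effort': array([ 3.03237939e-03, -8.52568531e+01,  6.40791748e-01, -4.26694465e+01,
       -4.88484569e-02,  1.62753736e-02,  7.56732243e-05]), 'ee_pos': array([ 0.24999255, -0.57246628,  0.22389444]), 'tool_rot': array([[ 9.16392932e-01,  4.00279481e-01, -5.75373949e-04],
       [ 4.00279870e-01, -9.16392431e-01,  9.68696469e-04],
       [-1.39519012e-04, -1.11801721e-03, -9.99999365e-01]]), 'force': array([ 0.21045557, -0.20585613,  0.47453695]), 'moment': array([-0.00915381,  0.00594331,  0.02905808]), 'grasp_force': 0.0, 'opening': 0.09372415073692061}
```

View pics/scene0.png

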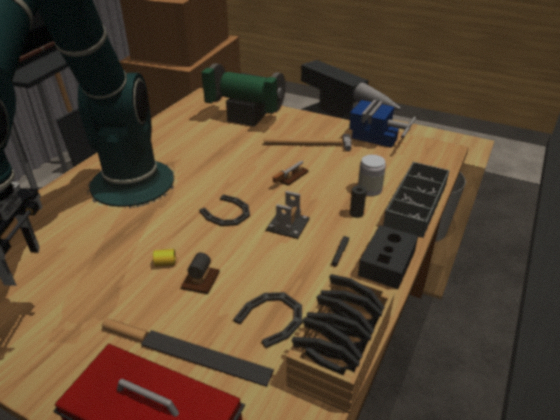

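View pics/top0.png

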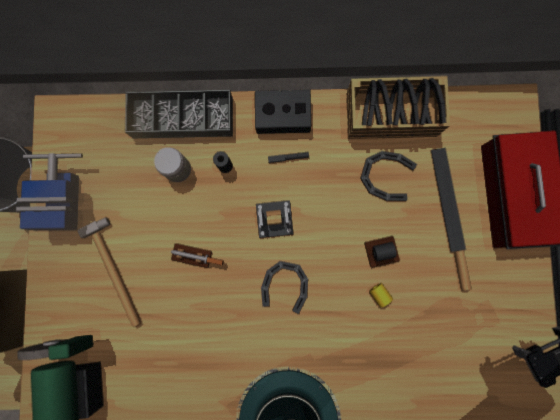

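The scene view shows the stand at (288,218), the short dark roller in its cradle at (200,268), a yellow look-alike at (164,257), the axle rack at (290,174) and the upright spare at (358,202). In the top view these are the stand (274,218), roller (383,252), yellow (381,295), rack (198,256) and spare (222,162).

Things that could be taken for the roller: yellow tube, top (381,295); standing spare, top (222,162); drift, top (288,157). I choose the dark tube in the wooden cradle at top (383,252). For the axle, the only candidate is the one in the rack at top (198,256). Next is one close crop to check both.

Run:
```python
from h import *
W=44;S=6
rows=[]
for n,cs in(('top',[(383,252),(198,256),(274,218)]),('scene',[(200,270),(290,174),(288,216)])):
    im=cv2.imread(f'pics/{n}0.png');r=[]
    for k,(u,v) in enumerate(cs):
        w=30 if (k==1) else 25
        c=im[v-w:v+w,u-w:u+w]; c=np.clip(c.astype(float)*1.8,0,255).astype(np.uint8)
        c=cv2.resize(c,(264,264),interpolation=cv2.INTER_CUBIC); s=264/(2*w)
        for g in range(-w,w,10):
            p=int((g+w+.5)*s); cv2.line(c,(p,0),(p,5),(0,255,0),1);cv2.line(c,(0,p),(5,p),(0,255,0),1)
            cv2.putText(c,str(u+g),(p-8,15),0,.33,(0,255,0),1);cv2.putText(c,str(v+g),(7,p+3),0,.33,(0,255,0),1)
        r.append(c)
    rows.append(np.hstack(r))
cv2.imwrite('pics/crop1.png',np.vstack(rows))
# rough positions
print(onz('top',[(383,252)],.05),onz('top',[(198,256)],.036),onz('top',[(274,218)],.01))
```

```text
[[ 0.46060474 -0.2696609   0.05      ]] [[0.45785924 0.24445518 0.036     ]] [[0.56391634 0.0301651  0.01      ]]
```

View pics/crop1.png

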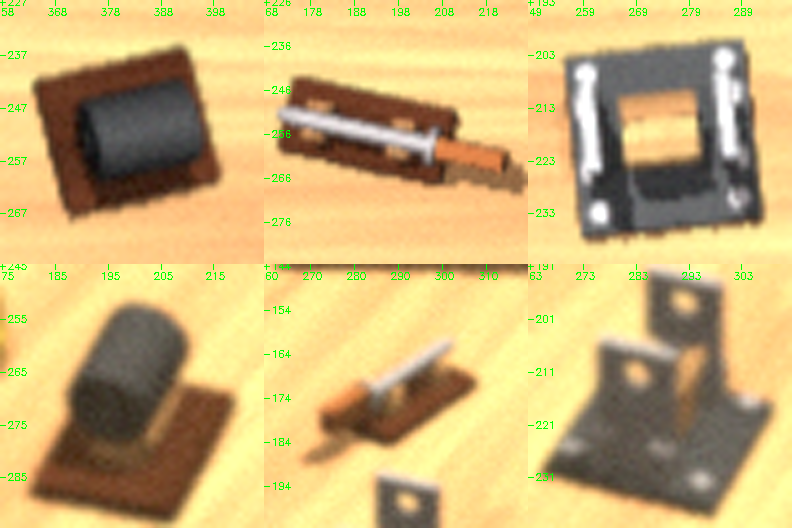

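The close crop confirms the choice. The dark tube on the dark-brown cradle board is at top (384,251). The bright shank with orange handle is at top (175–224, 250–262), with the handle towards image right. The stand plate corners are near top (256,204)–(292,236), and the ear holes in the scene view are at about (283,211) and (292,197).

```bash
cat > m.py <<'E'
from h import *
def rect(im,u,v,w,z,f,k=0,n='top'):
    c=im[v-w:v+w,u-w:u+w]; c=cv2.resize(c,None,fx=4,fy=4,interpolation=cv2.INTER_CUBIC)
    m=f(c).astype(np.uint8)
    if k: m=cv2.morphologyEx(m,cv2.MORPH_OPEN,np.ones((k,k)))
    cs=max(cv2.findContours(m,0,2)[0],key=cv2.contourArea).reshape(-1,2).astype(float)
    px=(cs+.5)/4-.5+[u-w,v-w]
    P=onz(n,px,z)[:,:2]
    (cx,cy),(a,b),ang=cv2.minAreaRect((P*1000).astype(np.float32))
    bx=cv2.boxPoints(((cx,cy),(a,b),ang)); e=[bx[1]-bx[0],bx[2]-bx[1]]; L=e[np.argmax([np.linalg.norm(x) for x in e])]
    return np.round([cx,cy,min(a,b),max(a,b)],1),np.round(np.degrees(np.arctan2(L[1],L[0]))%180,1),px
E
python3 - <<'E'
from m import *
im=cv2.imread('pics/top0.png').astype(np.int16).astype(np.uint8)
for p in[(360,245),(370,262),(385,250),(385,235),(395,268),(190,253),(218,261),(186,260),(225,267),(262,225),(274,235),(270,205),(274,218),(340,240),(250,240)]: print(p,im[p[1],p[0]])
E
```

```text
(360, 245) [ 78 116 142]
(370, 262) [14 26 46]
(385, 250) [49 48 49]
(385, 235) [ 88 135 143]
(395, 268) [ 72 109 142]
(190, 253) [52 57 71]
(218, 261) [ 42  74 127]
(186, 260) [21 33 57]
(225, 267) [39 59 83]
(262, 225) [85 84 84]
(274, 235) [54 55 55]
(270, 205) [59 60 58]
(274, 218) [ 85 130 147]
(340, 240) [ 90 133 148]
(250, 240) [ 89 134 148]
```

```bash
cat >> m.py <<'E'
def split(c): return [c[:,:,i].astype(int) for i in range(3)]
def fgrey(c): b,g,r=split(c); return (r-b<18)
def fdark(c): b,g,r=split(c); return (r<100)
def fboard(c): b,g,r=split(c); return (r<85)
def fhandle(c): b,g,r=split(c); return (r>95)&(r-g>36)
def fsteel(c): b,g,r=split(c); return (r-b<25)&(r>70)
E
python3 - <<'E'
from m import *
im=cv2.imread('pics/top0.png')
pr=lambda n,r: print(n,r[0],r[1])
pr('stand plate',rect(im,274,218,28,.010,lambda c:fgrey(c)|(fdark(c)),9))
pr('cradle',rect(im,383,252,28,.012,fdark,9))
r=rect(im,383,252,22,.05,fgrey,5); pr('roller',r); print(r[2].min(0),r[2].max(0))
pr('rack',rect(im,193,256,32,.012,fboard,9))
pr('handle',rect(im,215,261,14,.047,fhandle,3))
pr('shank',rect(im,186,254,28,.04,fsteel,3))
sc=cv2.imread('pics/scene0.png')
print('scene hole checks',onz('scene',[(283,211),(292.2,197.5)],.075))
o,d=ray('top',[(274,218)]);
# rough yaw check for ik
for yaw in np.radians([-20,0,15]):
  pass
E
```

```text
stand plate [560.9  29.4 102.5 103.7] 5.4
cradle [ 461.9 -274.1   78.5   87.8] 102.0
roller [ 461.7 -271.8   45.7   65.4] 102.2
[372.125 241.625] [395.875 261.375]
rack [445.  270.8  21.  114.6] 76.4
handle [444.  197.1  13.   42.5] 77.2
shank [462.  269.8  21.4 102.5] 76.7
scene hole checks [[ 0.56413848 -0.00367211  0.075     ]
 [ 0.55865454  0.06627042  0.075     ]]
```

Measured and checked against the given sizes:

| Item | Position (m) | Axis angle | Check |
|---|---|---|---|
| Stand | (0.561, 0.029) | y at 95.4° | 102×104 mm plate; scene holes agree |
| Roller | (0.462, -0.272) | 102° | cradle 78×88 mm |
| Axle shoulder | (0.4507, 0.2237) | 76.5° | both estimates agree within 1 mm |

Moving to the roller.

```bash
cat >> h.py <<'E'
def Rt(deg):
    a=np.radians(deg); c,s=np.cos(a),np.sin(a); return np.array([[-s,c,0],[c,s,0],[0,0,-1.]])
def dirv(deg): return np.array([np.cos(np.radians(deg)),np.sin(np.radians(deg)),0])
MID=np.array([.561,.0294,.075]); SY=95.4
E
python3 - <<'E'
from h import *
q=lambda p,a: robot.ik(np.array(p,float),Rt(a))
for a in(0,180):
  for p,b in(((.462,-.272,.2),12),((.462,-.272,.05),12),((.561,.0294,.2),5.4),((.4442,.197,.036),-13.5),((.58,-.15,.075),5.4)):
    r=q(p,a+b); print(a,p,None if r is None else np.round(r,2))
robot.gripper_to(.094)
robot.move_ptp(np.array([.462,-.272,.17]),Rt(12))
print(robot.get_state()['time'],robot.get_state()['qpos'])
robot.move_linear(np.array([.462,-.272,.05]),velocity=.1,threshold=15) and print('hit')
robot.gripper_to(.03)
s=robot.get_state();print(s['time'],s['opening'],s['grasp_force'],s['ee_pos'],s['force'])
E
```

```text
0 (0.462, -0.272, 0.2) [ 0.82  0.31 -0.42  1.85  0.15  1.01  0.55]
0 (0.462, -0.272, 0.05) [ 0.77  0.53 -0.37  1.95  0.28  0.71  0.44]
0 (0.561, 0.0294, 0.2) [ 0.42  0.4  -0.66  1.78  0.28  1.05 -0.25]
0 (0.4442, 0.197, 0.036) [ 0.31  0.69 -0.99  2.06  0.81  0.83 -1.4 ]
0 (0.58, -0.15, 0.075) [ 0.58  0.6  -0.51  1.78  0.37  0.86 -0.  ]
180 (0.462, -0.272, 0.2) [ 0.38  0.29  0.11  1.86 -0.04  0.99 -2.42]
180 (0.462, -0.272, 0.05) [ 0.33  0.5   0.17  1.97 -0.13  0.68 -2.34]
180 (0.561, 0.0294, 0.2) [-0.91  0.55  1.09  1.82 -0.54  1.11 -2.68]
180 (0.4442, 0.197, 0.036) [ 0.37  0.76 -1.09  2.06  0.89  0.9   1.67]
180 (0.58, -0.15, 0.075) [ 0.1   0.55  0.13  1.8  -0.09  0.8  -2.77]
1.7083 [ 0.81904905  0.34944228 -0.41361653  1.87729893  0.17063765  0.94899245
  0.53421671]
3.9 0.042757191094586505 30.000409892527387 [ 0.46103965 -0.27216646  0.04991056] [-6.00514723 -0.57631402  5.81460616]
```

Run:
```python
from h import *
p=robot.get_state()['ee_pos']
robot.move_linear(np.array([p[0],p[1],.19]),velocity=.15)
robot.move_ptp(np.array([MID[0],MID[1],.19]),Rt(5.4))
s=robot.get_state();print(s['time'],s['opening'],s['grasp_force'],s['ee_pos'],s['force'])
c=[]
for n in('scene','top'):
    im=save(n,n+'1.png')[:,:,::-1]
    pc=proj(n,[[MID[0],MID[1],.12]])[0].astype(int); print(n,pc,proj(n,[s['ee_pos']]),[proj(n,MID+dirv(SY)*k+[0,0,.115]).round(1).tolist() for k in(-.027,.027)])
    w=35; x=im[pc[1]-w:pc[1]+w,pc[0]-w:pc[0]+w]; c.append(cv2.resize(np.clip(x*1.8,0,255).astype(np.uint8),(392,392),interpolation=cv2.INTER_CUBIC))
cv2.imwrite('pics/crop2.png',np.hstack(c))
```

```text
6.1917 0.04245431255398113 29.996481291018426 [0.56094284 0.02790411 0.18968236] [-0.0404308  -0.22428853 -3.4457605 ]
scene [287 191] [[287.17771267 170.59004954]] [[[283.8, 175.3]], [[291.0, 165.3]]]
top [272 214] [[272.57944937 211.96412043]] [[[282.9, 210.7]], [[261.1, 213.2]]]
```

View pics/crop2.png

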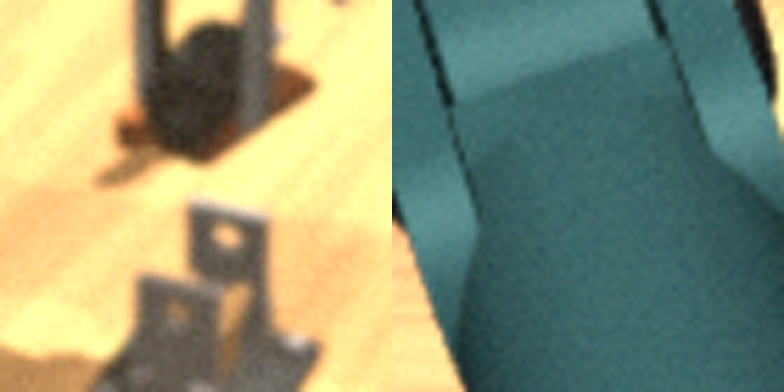

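The left crop shows the roller between the fingers, blob centre about scene (286,172), with the stand and both ear holes below. The gripper covers the roller in the top view. I'll check its axial offset from the silhouette rows.

Run:
```python
from h import *
s=robot.get_state();print(s['time'],s['ee_pos'],np.degrees(np.arctan2(*s['tool_rot'][1::-1,1])))
def ext(c,ang):  # predicted silhouette rows/cols
    y=dirv(ang);x=dirv(ang-90);t=np.linspace(0,6.283,90)[:,None]
    P=np.vstack([c+k*y+.022*(np.cos(t)*x+np.sin(t)*[0,0,1.]) for k in(-.027,.027)]); p=proj('scene',P)
    return p
def show(f,c,ang,u0,u1):
    im=cv2.imread(f).astype(int).max(2); p=ext(c,ang)
    h=cv2.convexHull(p.astype(np.float32))[:,0]
    print(f,'pred rows',p[:,1].min().round(1),p[:,1].max().round(1),'cols',p[:,0].min().round(1),p[:,0].max().round(1))
    r0=int(p[:,1].min())-5;r1=int(p[:,1].max())+7
    for r in range(r0,r1): print(r,im[r,u0:u1])
    hull=[(u,h[:,1].min()) for u in (0,)]
show('pics/scene1.png',s['ee_pos'],SY,277,298)
show('pics/scene0.png',np.array([.462,-.272,.05]),102,186,214)
```

```text
6.2917 [0.56100676 0.02775943 0.18983056] 5.2815336377985975
pics/scene1.png pred rows 158.6 182.7 cols 275.9 298.2
153 [ 58  58  45  53  85 134 158 166 170 171 170 175 175 174 175 171 161 141
 103  69  57]
154 [ 56  56  45  49  84 129 160 167 172 172 172 174 174 178 173 174 172 147
 112  78  56]
155 [ 60  51  44  45  86 131 164 173 173 175 176 176 174 175 177 172 168 151
 112  79  61]
156 [ 60  48  41  43  86 133 163 173 175 176 174 176 175 175 175 175 168 153
 116  80  62]
157 [ 65  48  39  46  86 135 162 174 174 173 172 173 171 172 171 170 167 144
 108  71  63]
158 [ 61  54  38  45  88 136 165 175 174 170 167 162 153 153 158 162 159 135
 100  69  62]
159 [ 58  51  41  49  89 136 165 171 167 154 141 126 116 115 125 132 133 113
  84  67  58]
160 [ 63  51  40  47  86 134 165 161 144 120  98  77  67  62  71  80  83  83
  67  60  62]
161 [ 62  54  42  45  82 130 157 149 117  79  58  41  40  38  38  46  43  50
  51  62  62]
162 [ 64  54  41  43  77 121 139 119  82  49  38  36  38  34  32  36  37  37
  47  56  59]
163 [ 64  54  44  36  66 101 111  85  60  42  35  34  35  33  37  32  34  
[... 5880 characters left out ...]
 58 58]
279 [51 45 45 44 47 47 54 61 58 60 56 52 54 55 62 58 63 71 63 63 64 69 67 65
 65 64 58 57]
280 [51 43 43 45 43 50 57 61 64 64 64 59 61 63 65 59 56 60 62 61 65 64 64 65
 69 65 61 61]
281 [46 46 47 42 45 48 51 53 58 63 60 61 61 62 60 61 56 57 59 62 63 65 65 63
 67 64 60 62]
282 [48 47 46 48 46 45 44 53 51 48 56 56 58 64 61 61 59 60 63 62 68 67 65 66
 60 61 59 73]
283 [57 58 54 54 53 52 48 49 50 53 54 53 54 58 59 60 66 61 62 66 66 69 65 64
 61 58 64 88]
284 [ 66  64  64  64  63  58  54  56  52  53  53  52  56  60  61  62  64  67
  70  67  66  65  65  63  60  60  75 112]
285 [ 71  69  69  68  69  62  65  63  64  65  59  63  64  63  66  67  65  66
  67  68  66  66  65  63  61  73 102 138]
```

The silhouette fits the predicted rows within about 1 px, so the roller's axial offset is small, at most about 2 mm towards -y. I'll bias +1.5 mm and lower with contact sensing.

Run:
```python
from h import *
t=np.array([.561,.0315,.125])
for z in(.125,.095):
    h=robot.move_linear(np.array([t[0],t[1],z]),velocity=.1,threshold=10)
    s=robot.get_state();print(h,s['time'],s['ee_pos'],s['force'])
    if h: break
else:
    h=robot.move_linear(np.array([t[0],t[1],.0735]),velocity=.04,threshold=6)
    s=robot.get_state();print(h,s['time'],s['ee_pos'],s['force'],s['moment'])
```

```text
False 7.0917 [0.56132877 0.0315485  0.12548081] [-1.2510161   0.18002974 -4.17695007]
False 7.5417 [0.56102201 0.03160631 0.09509523] [ 0.44410613 -0.60358176 -4.92515944]
True 8.0417 [0.5606989  0.03146578 0.07473557] [-1.1685248   0.38977842  4.15503812] [-0.0404319   0.05048249 -0.00129276]
```

Contact came at z = 0.0747, as the saddle height predicts, with little side force. I'll release, go to the axle and check from above.

Run:
```python
from m import *
robot.gripper_to(.094); p=robot.get_state()['ee_pos']
robot.move_linear(np.array([p[0],p[1],.18]),velocity=.2)
robot.move_ptp(np.array([.4442,.197,.12]),Rt(-13.5))
s=robot.get_state();print(s['time'],s['ee_pos'],s['qpos'].round(2))
c=[]
for n in('scene','top'):
    im=save(n,n+'2.png')[:,:,::-1]
    for P,w in((MID,28),(np.array([.447,.21,.05]),35)):
        pc=proj(n,[P])[0].astype(int); x=im[pc[1]-w:pc[1]+w,pc[0]-w:pc[0]+w]
        print(n,pc-w,300/(2*w)); c.append(cv2.resize(np.clip(x*1.8,0,255).astype(np.uint8),(300,300),interpolation=cv2.INTER_CUBIC))
cv2.imwrite('pics/crop3.png',np.vstack([np.hstack(c[:2]),np.hstack(c[2:])]))
print('ear tops pred top', proj('top',[MID+dirv(SY)*k+[0,0,.018] for k in(-.039,-.031,.031,.039)]).round(1).tolist(),'roller ends',proj('top',[MID+dirv(SY)*k+[0,0,.022] for k in(-.027,.027)]).round(1).tolist())
```

```text
10.4917 [0.44467234 0.19627612 0.11960564] [-0.02  0.36 -0.54  2.03  0.25  0.82 -0.94]
scene [259 176] 5.357142857142857
scene [245 136] 4.285714285714286
top [245 188] 5.357142857142857
top [174 224] 4.285714285714286
ear tops pred top [[287.7, 214.4], [284.8, 214.7], [261.9, 217.3], [258.9, 217.6]] roller ends [[283.3, 214.7], [263.3, 217.0]]
```

View pics/crop3.png

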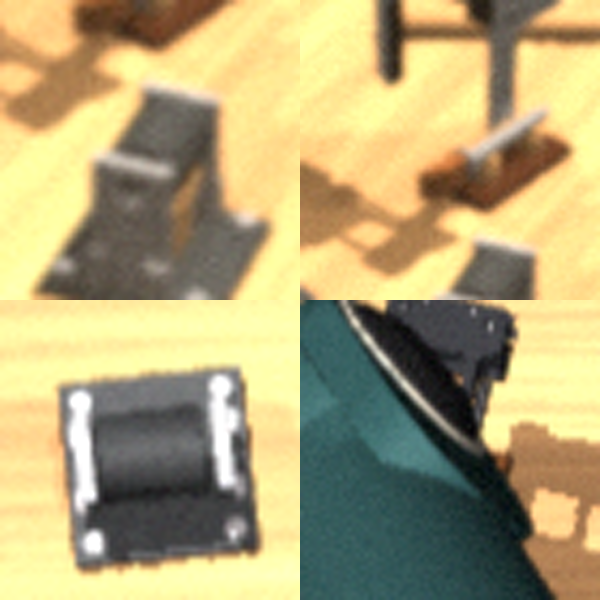

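The roller lies between the two ears: in the top crop its ends are inside the ear tops at u ≈ 260 and 286, which match the predictions of 260.4 and 286.2. Next is the axle.

Run:
```python
from h import *
h=robot.move_linear(np.array([.4442,.197,.036]),velocity=.08,threshold=12)
s=robot.get_state();print(h,s['time'],s['ee_pos'],s['force'])
if not h:
    robot.gripper_to(.008)
    s=robot.get_state();print(s['time'],s['opening'],s['grasp_force'],s['ee_pos'],s['force'],s['moment'])
```

```text
False 11.7917 [0.44448298 0.19713363 0.0364137 ] [ 0.00394477 -0.19654023  0.44518795]
12.9917 0.014112515346058561 29.88078474998474 [0.44353185 0.19708589 0.03589568] [-5.60291279  0.03051692  3.21517518] [0.15799601 1.12380466 0.18749685]
```

Run:
```python
from h import *
p=robot.get_state()['ee_pos']
robot.move_linear(np.array([.4437,.197,.2]),velocity=.15)
g=MID+dirv(SY)*(-.1815)
robot.move_ptp(np.array([g[0],g[1],.2]),Rt(SY-90))
robot.move_linear(np.array([g[0],g[1],.076]),velocity=.15,threshold=15)
robot.pause(.3)
s=robot.get_state();print(s['time'],s['opening'],s['ee_pos'],s['tool_rot'].round(4).tolist(),s['force'],s['moment'])
tip=s['ee_pos']+s['tool_rot'][:,0]*.1275
c=[]
for n in('scene','top'):
    im=save(n,n+'3.png')[:,:,::-1]
    pc=proj(n,[tip])[0]; w=25; o=pc.astype(int)-w
    print(n,'origin',o,'tip',pc.round(1),'shoulder',proj(n,[tip-s['tool_rot'][:,0]*.1]).round(1),'ear_right',proj(n,[MID-.039*dirv(SY)]).round(1))
    x=im[o[1]:o[1]+2*w,o[0]:o[0]+2*w]; x=cv2.resize(np.clip(x*1.8,0,255).astype(np.uint8),(400,400),interpolation=cv2.INTER_CUBIC)
    c.append(x)
cv2.imwrite('pics/crop4.png',np.hstack(c))
```

```text
16.9 0.01373416403656301 [ 0.57828819 -0.15139542  0.07648472] [[-0.094, 0.9956, 0.0007], [0.9956, 0.094, -0.0003], [-0.0003, 0.0007, -1.0]] [-0.17275294  0.33143879 -2.63967782] [-0.15571317 -0.09851536 -0.00299092]
scene origin [255 189] tip [280.3 214.8] shoulder [[266.2 236.6]] ear_right [[282.2 212.2]]
top origin [268 189] tip [293.2 214.4] shoulder [[329.7 210.3]] ear_right [[287.7 215.1]]
```

View pics/crop4.png

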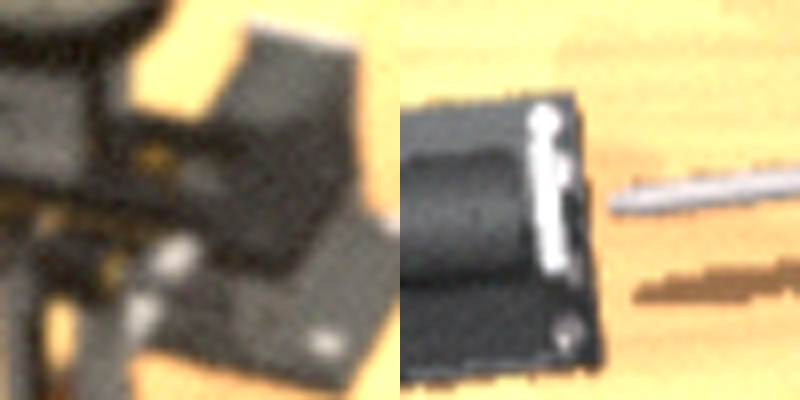

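In the top crop the tip is at about (293.8, 213.9), against a prediction of (293.2, 214.4). The scene view is mostly shadowed by the gripper. I'll measure the shank line against the ear and roller in the top picture.

Run:
```python
from m import *
im=cv2.imread('pics/top3.png').astype(int)
s=robot.get_state()
# shank: blue-ish brightness: low r-b saturation
pts=[]
for u in range(297,318):
    col=im[195:225,u]; w=np.clip(60-(col[:,2]-col[:,0]),0,None)*(col[:,2]>60); 
    v=np.arange(195,225); pts.append((u,(w*v).sum()/w.sum()))
pts=np.array(pts); P=onz('top',pts,.0765); k=np.polyfit(P[:,1],P[:,0],1)
print('shank angle',90-np.degrees(np.arctan(k[0])),'x at ear_right',np.polyval(k,MID[1]-.039),'x at mid',np.polyval(k,MID[1]),'resid',np.std(P[:,0]-np.polyval(k,P[:,1])),'tool-line x at mid',s['ee_pos'][0]+(MID[1]-s['ee_pos'][1])*s['tool_rot'][0,0]/s['tool_rot'][1,0])
# ear top strips: brightness profile along each ear
g=im.max(2)
for n,k_ in(('R',-.035),('L',.035)):
    c=MID+dirv(SY)*k_+[0,0,.018]; x=dirv(SY-90)
    t=np.arange(-.030,.0301,.002); p=proj('top',[c+x*a for a in t]).astype(np.float32)
    val=cv2.remap(g.astype(np.float32),p[:,0].reshape(1,-1),p[:,1].reshape(1,-1),cv2.INTER_LINEAR)[0]
    print(n,list(zip((t*1000).round().astype(int).tolist(),val.round().astype(int).tolist())))
# roller edge profile across at mid
c=MID; x=dirv(SY-90); t=np.arange(-.034,.0341,.002)
val=np.mean([cv2.remap(g.astype(np.float32),*[q.reshape(1,-1) for q in proj('top',[c+dirv(SY)*o+x*a for a in t]).astype(np.float32).T],cv2.INTER_LINEAR)[0] for o in(-.015,-.01,-.005,0,.005,.01,.015)],axis=0)
print('roller',list(zip((t*1000).round().astype(int).tolist(),val.round().astype(int).tolist())))
```

```text
shank angle 90.14045382993454 x at ear_right 0.5681033843975956 x at mid 0.5680077803166954 resid 0.0005215994950127599 tool-line x at mid 0.5611199160502617
R [(-30, 31), (-28, 32), (-26, 34), (-24, 52), (-22, 84), (-20, 124), (-18, 155), (-16, 162), (-14, 162), (-12, 159), (-10, 161), (-8, 161), (-6, 160), (-4, 162), (-2, 162), (0, 164), (2, 167), (4, 165), (6, 163), (8, 162), (10, 163), (12, 163), (14, 162), (16, 161), (18, 161), (20, 155), (22, 148), (24, 146), (26, 157), (28, 161), (30, 163)]
L [(-30, 39), (-28, 41), (-26, 47), (-24, 53), (-22, 80), (-20, 121), (-18, 157), (-16, 165), (-14, 165), (-12, 163), (-10, 161), (-8, 161), (-6, 161), (-4, 162), (-2, 163), (0, 163), (2, 164), (4, 167), (6, 167), (8, 165), (10, 164), (12, 162), (14, 164), (16, 164), (18, 162), (20, 161), (22, 159), (24, 157), (26, 155), (28, 164), (30, 165)]
roller [(-34, 38), (-32, 38), (-30, 38), (-28, 38), (-26, 37), (-24, 34), (-22, 28), (-20, 24), (-18, 23), (-16, 27), (-14, 32), (-12, 37), (-10, 40), (-8, 43), (-6, 48), (-4, 52), (-2, 56), (0, 59), (2, 62), (4, 63), (6, 64), (8, 61), (10, 58), (12, 55), (14, 52), (16, 49), (18, 46), (20, 44), (22, 45), (24, 52), (26, 63), (28, 69), (30, 69), (32, 70), (34, 71)]
```

Run:
```python
from m import *
im=cv2.imread('pics/top3.png').astype(int)
s=robot.get_state(); pts=[]
for u in range(297,320):
    v=np.arange(204,219); col=im[v,u]; w=np.clip(45-(col[:,2]-col[:,0]),0,None)
    pts.append((u,(w*v).sum()/w.sum()))
pts=np.array(pts); P=onz('top',pts,.0765); k=np.polyfit(P[:,1],P[:,0],1)
L=lambda y:s['ee_pos'][0]+(y-s['ee_pos'][1])*s['tool_rot'][0,0]/s['tool_rot'][1,0]
print(pts[[0,10,22]].round(2).tolist(),'angle',90-np.degrees(np.arctan(k[0])),'resid',np.std(P[:,0]-np.polyval(k,P[:,1])))
for y in(-.1,-.06,MID[1]-.039,MID[1]): print(y,np.polyval(k,y),L(y))
```

```text
[[297.0, 213.52], [307.0, 212.5], [319.0, 211.01]] angle 95.8354665610221 resid 0.00020990511076247957
-0.1 0.5747558676739848 0.5733324596423075
-0.06 0.5706677984637727 0.5695573302475484
-0.009600000000000001 0.5655168312589055 0.5648006672101519
0.0294 0.5615309637789488 0.5611199160502617
```

The shank line (0.5615 at mid) and the stand axis (0.5617) agree in the same camera, so I'm inserting in guarded stages.

Run:
```python
from h import *
g=MID+dirv(SY)*(-.1815); g[2]=.075
robot.move_linear(g,velocity=.05)
for d,v in((.030,.06),(.055,.06),(.095,.06),(.108,.06)):
    h=robot.move_linear(g+dirv(SY)*d,velocity=v,threshold=6)
    s=robot.get_state(); print(d,h,round(s['time'],2),'adv',((s['ee_pos']-g)@dirv(SY)).round(4),'z',s['ee_pos'][2].round(4),'lat',((s['ee_pos']-g)@dirv(SY-90)).round(4),s['force'].round(1),s['moment'].round(2),s['opening'])
    if h: break
```

```text
0.03 False 17.9 adv 0.0299 z 0.075 lat 0.0 [-0.7 -0.1 -1.3] [-0.09 -0.1   0.04] 0.01360305468965012
0.055 False 18.47 adv 0.0551 z 0.075 lat 0.0 [-1.   0.1 -1.7] [-0.17 -0.05  0.02] 0.013563766741119726
0.095 False 19.28 adv 0.0947 z 0.075 lat -0.0 [-0.2  1.  -2.3] [-0.13 -0.08 -0.05] 0.01369191183032499
0.108 False 19.65 adv 0.1085 z 0.075 lat 0.0 [ 0.1 -0.2 -1.6] [-0.14 -0.09  0.01] 0.013796805319960257
```

Run:
```python
from h import *
g=MID+dirv(SY)*(-.1815); g[2]=.075
h=robot.move_linear(g+dirv(SY)*.124,velocity=.02,threshold=15)
s=robot.get_state(); print(h,round(s['time'],2),'adv',((s['ee_pos']-g)@dirv(SY)).round(4),s['ee_pos'],s['force'].round(1),s['moment'].round(2),s['opening'])
```

```text
True 20.17 adv 0.1156 [ 0.56672438 -0.03628258  0.07474319] [ 1.4 -1.9 -0.1] [-0.7  -0.35 -0.06] 0.014111791867252746
```

Run:
```python
from h import *
g=MID+dirv(SY)*(-.1815); g[2]=.075
p=robot.get_state()['ee_pos']
h=robot.move_linear(p+dirv(SY)*.004,velocity=.02,threshold=18)
s=robot.get_state(); print(h,round(s['time'],2),'adv',((s['ee_pos']-g)@dirv(SY)).round(4),s['force'].round(1),s['moment'].round(2))
robot.gripper_to(.05)
p=robot.get_state()['ee_pos']
robot.move_linear(np.array([p[0],p[1],.2]),velocity=.15)
robot.move_ptp(np.array([.40,-.25,.25]),Rt(5.4))
s=robot.get_state();print(s['time'],s['force'],s['opening'])
c=[]
for n in('scene','top'):
    im=save(n,n+'4.png')[:,:,::-1]
    pc=proj(n,[MID-.03*dirv(SY)])[0]; w=30; o=pc.astype(int)-w
    print(n,o,'ear_right',proj(n,[MID-.039*dirv(SY)]).round(1).tolist(),'tip exp',proj(n,[MID+.061*dirv(SY)]).round(1).tolist(),'handle end exp',proj(n,[MID-.089*dirv(SY)]).round(1).tolist())
    c.append(cv2.resize(np.clip(im[o[1]:o[1]+2*w,o[0]:o[0]+2*w]*1.8,0,255).astype(np.uint8),(400,400),interpolation=cv2.INTER_CUBIC))
cv2.imwrite('pics/crop5.png',np.hstack(c))
```

```text
True 20.38 adv 0.1156 [ 0.2 -2.4  0.5] [-0.71 -0.27 -0.06]
23.175 [-0.65898439  0.60726655  0.17779283] 0.049983237505131034
scene [253 180] ear_right [[282.2, 212.2]] tip exp [[294.7, 193.0]] handle end exp [[275.5, 222.6]]
top [254 185] ear_right [[287.7, 215.1]] tip exp [[251.4, 219.2]] handle end exp [[305.9, 213.1]]
```

View pics/crop5.png

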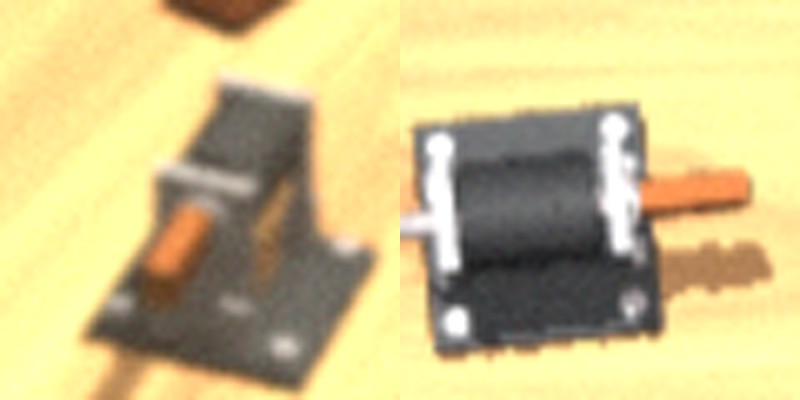

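View pics/top4.png

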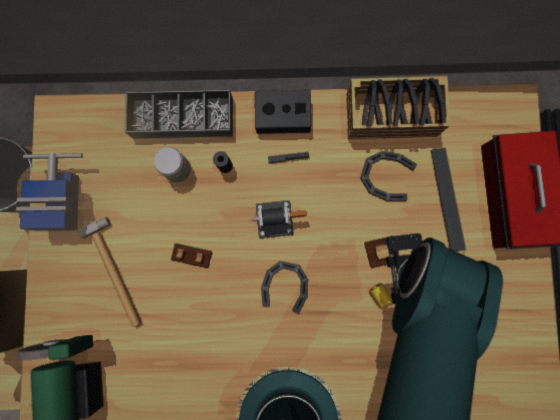

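The top crop shows the shank out past the left ear at u ≈ 254. The handle end is at u ≈ 306.0, against 305.9 expected for fully home. The collar stopped twice at the same advance (115.6 mm, against 115 expected). The bystanders in view are where they started, so I'm handing in.

```bash
python3 -c "
from rig import robot
print(robot.sign_off())"
```

```text
the job is handed in; nothing more can be done
None
```

The roller is on the stand's saddle with the axle threaded through both ears and its collar home against the -y ear; the job was handed in at about 23 s of the 67 s allowed, with no verdict returned.

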